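# Tip over the empty zip-reel tin as the refill sign

### The arm

A 6-joint arm with a two-finger parallel gripper is mounted at the origin on the work surface. World frame = base frame: x ahead of the robot, y to its left, z up, the work surface at z = 0. Lengths are in m, angles in degrees, forces in N, time in s.
With the tool pointing down it reaches from about 0.325 to 0.85 m from the base axis. Payload 15.5 kg.
Tool frame: the origin (TCP) lies at the very end of the fingers, on their centre line; the grasp point (between the pads) lies arm.grip_depth behind it (arm.grip_depth is the distance from the TCP to the grasp point, in m); z points along the fingers, y is the direction in which the jaws open and shut (so a half turn about z gives the same grasp; the last joint's range is limited). The gripper opens to 91 mm and grips with 3 to 60 N. Pads are 32 mm wide; open, the fingers measure 118 mm over their backs; the gripper's body (76 mm by 178 mm) begins 60 mm behind the grasp point.
Start: joints at [-74.8, 28.281, 77.091, -0, 74.628, -5.472], TCP at [0.221, -0.585, 0.214] pointing down, gripper open.
Joint ranges: [-166.48, 166.48], [-47.26, 123.95], [12.59, 153.08], [-70.14, 250.14], [6.76, 159.57], [-176.63, 176.63]. Speed limits (degrees/s): [108.29, 108.29, 147.25, 172.46, 172.46, 172.46].

### API

Orientations are given as a 3x3 rotation matrix whose columns are the frame's x, y, z axes.
In Python, from rig import arm gives the robot as it stands. Calls block until the motion is done:
- arm.move_to(position, orientation): joint-space move of the TCP to a pose.
- arm.move_l(position, orientation=None, feed=0.15): straight line of the TCP; orientation=None keeps the orientation; feed is the mean speed in m/s.
- arm.move_joints(angles): joint-space move.
- arm.grip(opening): finger opening in m; the grip force is fixed at half the most; returns when the fingers have stopped.
- arm.sleep(seconds).
- arm.solve_ik(position, orientation): joint angles nearest the present ones, or None.
- arm.snapshot(name): name is "scene" or "side" or "wrist"; returns the picture (420x560x3 uint8, red, green, blue); there is no depth.
- arm.get_calibration(name): a dict with "intrinsics" (3x3 intrinsics, pixels), "cam_to_world" (4x4, takes a point from camera to world coordinates). Camera axes: x right, y down, z forward; pixel columns grow to the right and rows downward; lengths in m; the calibration is good to about 2 mm. A picture is of the moment at which its call begins: read the wrist's pose just before it. get_calibration takes no time and is no camera call; for the wrist camera it gives the pose at the moment of the call.
A pose or a line that the arm cannot do raises arm.Unreachable and nothing moves.
- arm.sign_off(): hands the job in, once; it reports no verdict.
Readings, each from a call of its own:
- arm.current_t(): time.
- arm.current_joint_positions(): joint angles.
- arm.current_dq(): joint speeds.
- arm.current_tau(): joint torques, N m.
- arm.current_ee_pos(): TCP position.
- arm.current_tool_rot(): TCP orientation.
- arm.current_force(): force on the tool from outside, world axes, zero at the start.
- arm.current_torque(): the same for the moment, N m.
- arm.current_width(): finger opening in m.
Only numpy, scipy, OpenCV 4.12 (cv2) and the standard library are available. Lean on these libraries where they do the work, as an engineer would, in place of code of your own. Each camera call takes 0.05 s, during which the arm holds its last target.

### The job

One of the four closed zip-reel tins on the refill board holds only a bare core; the other three hold heavy full reels, and you cannot see which is which. Feel for the empty one by nudging the tins near the top, and push that one over on its side so that it lies flat in its own lane with its lid towards the far end, as the refill sign for the supply runner. Leave the full tins standing in their places, without tipping them more than a nudge, and do not disturb the other things on the bench.

Things in the scene. Friction and masses are not known exactly. Their poses are not given: they have to be found in the camera images.
- board: plywood refill board fixed on the bench, 480 (x) x 616 (y) mm, top (felt) 15 mm high, turned by up to 12 degrees; origin: centre of its underside, x along the lanes from the worker's end (robot side) to the runner's far end, y left. Strips 8 mm wide, standing 14 mm above the felt, bound four lanes of 142 mm clear width and close both ends (inner faces at x = -232 and +232 mm)
- lane_1 (a point): standing place of lane 1 (far left as seen from the robot): point on the felt on the lane's centre line, 140 mm nearer the worker's end than the board's centre; x runs along the lane to the runner's far end, which has 372 mm of felt from here; y to the left
- lane_2 (a point): standing place of lane 2 (second from the left): point on the felt on the lane's centre line, 140 mm nearer the worker's end than the board's centre; x runs along the lane to the runner's far end, which has 372 mm of felt from here; y to the left
- lane_3 (a point): standing place of lane 3 (third from the left): point on the felt on the lane's centre line, 140 mm nearer the worker's end than the board's centre; x runs along the lane to the runner's far end, which has 372 mm of felt from here; y to the left
- lane_4 (a point): standing place of lane 4 (far right): point on the felt on the lane's centre line, 140 mm nearer the worker's end than the board's centre; x runs along the lane to the runner's far end, which has 372 mm of felt from here; y to the left
- tin_1: closed square tin, pink band, standing in lane 1: 110 x 110 x 235 mm high, too wide to grip, turned up to 4 degrees in its lane; origin: centre of its underside, z up. Tin 0.26 kg plus an unseen reel: 1.7 to 2.2 kg if full, 0.06 kg if a bare core. Pushed 200 mm above the felt a full one starts to tip at 5 to 7 N, the empty one at 1 N; it falls once tipped about 0.45 rad. Pushed low it slides
- tin_1_lid (a point): centre of the lid's top on tin_1, 235 mm above its underside; same axes as the tin
- tin_2: closed square tin, magenta band, standing in lane 2: 110 x 110 x 235 mm high, too wide to grip, turned up to 4 degrees in its lane; origin: centre of its underside, z up. Tin 0.26 kg plus an unseen reel: 1.7 to 2.2 kg if full, 0.06 kg if a bare core. Pushed 200 mm above the felt a full one starts to tip at 5 to 7 N, the empty one at 1 N; it falls once tipped about 0.45 rad. Pushed low it slides
- tin_2_lid (a point): centre of the lid's top on tin_2, 235 mm above its underside; same axes as the tin
- tin_3: closed square tin, orange band, standing in lane 3: 110 x 110 x 235 mm high, too wide to grip, turned up to 4 degrees in its lane; origin: centre of its underside, z up. Tin 0.26 kg plus an unseen reel: 1.7 to 2.2 kg if full, 0.06 kg if a bare core. Pushed 200 mm above the felt a full one starts to tip at 5 to 7 N, the empty one at 1 N; it falls once tipped about 0.45 rad. Pushed low it slides
- tin_3_lid (a point): centre of the lid's top on tin_3, 235 mm above its underside; same axes as the tin
- tin_4: closed square tin, tan band, standing in lane 4: 110 x 110 x 235 mm high, too wide to grip, turned up to 4 degrees in its lane; origin: centre of its underside, z up. Tin 0.26 kg plus an unseen reel: 1.7 to 2.2 kg if full, 0.06 kg if a bare core. Pushed 200 mm above the felt a full one starts to tip at 5 to 7 N, the empty one at 1 N; it falls once tipped about 0.45 rad. Pushed low it slides
- tin_4_lid (a point): centre of the lid's top on tin_4, 235 mm above its underside; same axes as the tin
- mallet: mallet lying on the left of the bench, about 300 mm long, head 64 mm across; bystander. Origin on the bench under it, between handle and head; x towards the head
- thread_cone: red cone of thread, 84 mm across, 160 mm high, right of the board; bystander. Origin at the centre of its underside
- edge_paint: purple bottle of edge paint, 54 mm across, 135 mm high, right of the board; bystander. Origin at the centre of its underside
- glue_jar: amber glue jar, 76 mm across, 85 mm high, left of the board; bystander. Origin at the centre of its underside
- awl: small awl with a dark wooden handle, about 150 mm long, lying near the robot's left; bystander. Origin on the bench under it; x towards the point

How it is judged:
By the outcome, as a careful person would: the job done as asked, in the order asked, and still so for the second after the job is handed in, with the robot touching nothing.
It also fails if it takes over 69 s, if anything falls off the work surface, if the arm or the gripper's body presses on something with over 40 N, if the wrist force passes 120 N, or if a joint passes its speed limit or range.

## Working session

There is one attempt and no reset: what is moved stays moved. The work goes in short steps, each a Python script; the robot and the scene stay as the last script left them, time stands still between calls to the robot, and variables do not carry over. Pictures are saved under pics/ and viewed, and the job is handed in when it is done.

```bash
mkdir -p pics; ls; python3 - <<'E'
from rig import arm
import cv2,numpy as np
np.set_printoptions(precision=4,suppress=True)
for n in ("scene","side"):
    im=arm.snapshot(n); cv2.imwrite(f"pics/{n}0.png",im[:,:,::-1])
    c=arm.get_calibration(n); print(n,c["intrinsics"],c["cam_to_world"])
print(arm.current_t(),arm.grip_depth,arm.current_force(),arm.current_tool_rot())
E
```

```text
pics
scene [[528.4082   0.     271.7795]
 [  0.     528.4082 209.4577]
 [  0.       0.       1.    ]] [[-0.9218  0.3669 -0.125   0.6922]
 [ 0.3876  0.8763 -0.2862  0.4247]
 [ 0.0045 -0.3122 -0.95    1.6028]
 [ 0.      0.      0.      1.    ]]
side [[510.8997   0.     278.9355]
 [  0.     510.8997 214.3032]
 [  0.       0.       1.    ]] [[-0.8437  0.511  -0.1647  0.7506]
 [ 0.5368  0.7978 -0.2744  0.3933]
 [-0.0089 -0.3199 -0.9474  1.555 ]
 [ 0.      0.      0.      1.    ]]
0.1 0.0188 [0.4101 0.227  0.0638] [[ 0.9356  0.353  -0.0003]
 [ 0.353  -0.9356  0.0011]
 [ 0.0001 -0.0011 -1.    ]]
```

View pics/scene0.png

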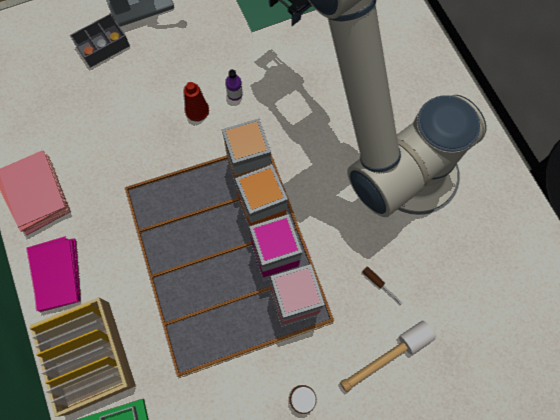

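View pics/side0.png

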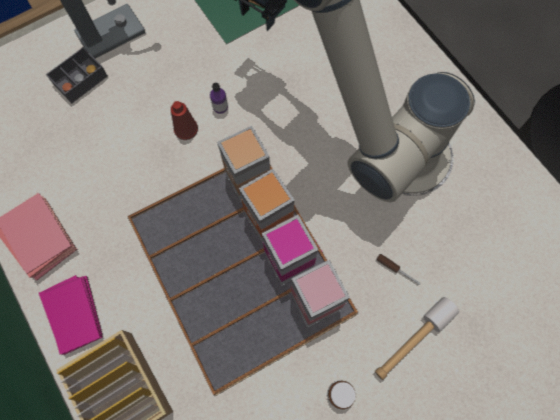

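The scene view shows four lids at about (246,140), (262,189), (275,239) and (297,291). The board's far corners are near (127,187) and (180,376). Next I'll measure the lids.

```bash
cat > h.py <<'E'
import numpy as np,cv2
def ray(c,uv,z):
    K=c["intrinsics"];T=c["cam_to_world"]
    d=T[:3,:3]@np.linalg.solve(K,[uv[0],uv[1],1.]);o=T[:3,3]
    return o+d*(z-o[2])/d[2]
def proj(c,p):
    T=c["cam_to_world"];q=T[:3,:3].T@(np.asarray(p)-T[:3,3]);q=c["intrinsics"]@q;return q[:2]/q[2]
def lids(arm,name,im,seeds,tol=14):
    c=arm.get_calibration(name);out=[]
    hsv=cv2.cvtColor(im,cv2.COLOR_RGB2HSV)
    for s in seeds:
        m=np.zeros((im.shape[0]+2,im.shape[1]+2),np.uint8)
        cv2.floodFill(im.copy(),m,tuple(s),0,(tol,)*3,(tol,)*3,4|cv2.FLOODFILL_FIXED_RANGE|cv2.FLOODFILL_MASK_ONLY|(255<<8))
        m=m[1:-1,1:-1]
        cn=max(cv2.findContours(m,0,2)[0],key=cv2.contourArea).reshape(-1,2)
        P=np.array([ray(c,q,.25)[:2] for q in cn])*1000
        r=cv2.minAreaRect(P.astype(np.float32));out.append((np.array(r[0]),np.array(r[1]),r[2]))
    return out
E
python3 - <<'E'
from rig import arm
from h import *
np.set_printoptions(precision=1,suppress=True)
S={"scene":[(246,138),(262,189),(275,239),(297,291)],"side":[(245,155),(267,197),(290,244),(320,290)]}
for n in S:
    im=cv2.imread(f"pics/{n}0.png")[:,:,::-1].copy()
    for t,r in zip("4321",lids(arm,n,im,S[n])): print(n,t,*r)
    c=arm.get_calibration(n)
    B={"scene":[(127,187),(180,376),(332,321)],"side":[(130,216),(216,390),(356,312)]}[n]
    Q=[ray(c,b,.029)*1000 for b in B]; print(*Q, np.linalg.norm(Q[1]-Q[0]),np.linalg.norm(Q[2]-Q[1]))
    v=Q[0]-Q[1];print("yaw",np.degrees(np.arctan2(-v[0],-v[1]))) 
    cv2.imwrite(f"pics/{n}z.png",cv2.resize(im[110:390,110:370],None,fx=2.1,fy=2.1,interpolation=2)[:,:,::-1])
E
```

```text
scene 4 [ 501.3 -201.9] [92.3 91.1] 85.27164459228516
scene 3 [518.1 -51.1] [91.5 90.6] 89.6258544921875
scene 2 [537.3  95.6] [90.2 90.4] 85.6095962524414
scene 1 [539.2 242.3] [93.  92.5] 84.24866485595703
[ 880.1 -296.2   29. ] [918.4 308.7  29. ] [455.7 336.3  29. ] 606.110006179471 463.4931256080677
yaw 3.6194060039361973
side 4 [ 504.7 -205.2] [92.3 91.3] 85.46022033691406
side 3 [520.9 -54.1] [91.  90.6] 89.60835266113281
side 2 [540.3  93. ] [89.8 89.8] 85.51759338378906
side 1 [541. 240.] [92.9 94.1] 84.17120361328125
[ 884.5 -297.6   29. ] [916.7 297.7  29. ] [457.1 331.5  29. ] 596.1817589140453 460.80961738780235
yaw 3.0996052240346352
```

View pics/scenez.png

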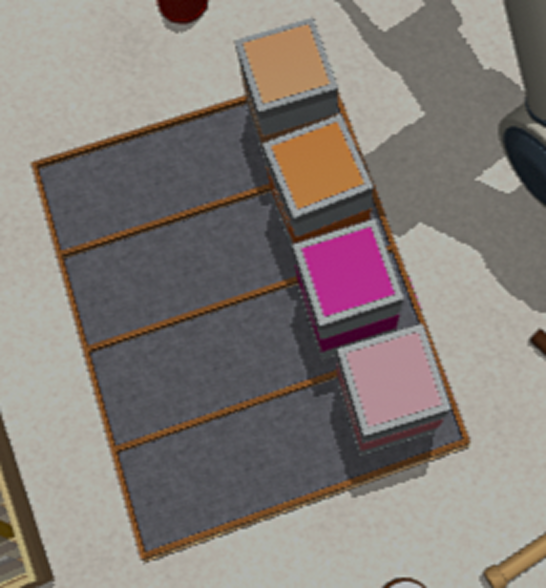

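```bash
cat >> h.py <<'E'
YAW=np.radians(-3.7)
U=np.array([np.cos(YAW),np.sin(YAW),0]);V=np.array([-U[1],U[0],0])
TIN={4:(.503,-.2035),3:(.5195,-.0526),2:(.5388,.0943),1:(.540,.2412)}
def tool(tilt,yaw=YAW):
    t=np.radians(tilt);u=np.array([np.cos(yaw),np.sin(yaw),0]);z=np.array([0,0,1.])
    zt=np.sin(t)*u-np.cos(t)*z; xt=np.cos(t)*u+np.sin(t)*z
    return np.column_stack([xt,np.cross(zt,xt),zt])
def face(i,back,z):  # TCP so that finger front is `back` m from worker-side face
    p=np.array([*TIN[i],0])-U*(.055+.016+back);p[2]=z;return p
E
python3 - <<'E'
from rig import arm
from h import *
np.set_printoptions(precision=3,suppress=True)
R=tool(20)
for i in TIN: print(i,face(i,.03,.215),[arm.solve_ik(face(i,b,.215),R) is not None for b in(.05,.03,0,-.13)],[arm.solve_ik(face(i,b,.215),R) for b in(.03,)])
arm.grip(0.0)
p=arm.current_ee_pos();p[2]=.32
arm.move_l(p,feed=.25)
arm.move_to(face(4,.04,.32),R)
print(arm.current_t(),arm.current_ee_pos(),arm.current_width())
arm.move_l(face(4,.03,.215),feed=.2)
for k in range(4):
    print(arm.current_t(),arm.current_force()); arm.sleep(.05)
t=arm.current_t();arm.move_l(face(4,.027,.215),feed=.03);print(arm.current_t()-t,arm.current_ee_pos()-face(4,.027,.215))
cv2.imwrite("pics/a.png",arm.snapshot("side")[:,:,::-1])
E
```

```text
4 [ 0.402 -0.197  0.215] [True, True, True, True] [array([-43.985,   6.715, 115.117,  18.505,  44.169,  37.963])]
3 [ 0.419 -0.046  0.215] [True, True, True, True] [array([-18.743,   3.271, 119.243,   8.215,  38.408,  69.372])]
2 [0.438 0.101 0.215] [True, True, True, True] [array([  8.649,   6.389, 115.528,  -6.718,  38.703, 106.877])]
1 [0.439 0.248 0.215] [True, True, True, True] [array([ 30.319,  12.464, 107.251, -15.814,  44.602, 133.787])]
3.6 [ 0.392 -0.197  0.32 ] 0.00022667916878825806
4.275 [ 0.395  1.014 -0.245]
4.325 [ 0.011 -0.268  0.118]
4.375 [ 0.509  0.267 -0.248]
4.425 [0.449 0.507 0.17 ]
0.25 [ 0. -0.  0.]
```

View pics/a.png

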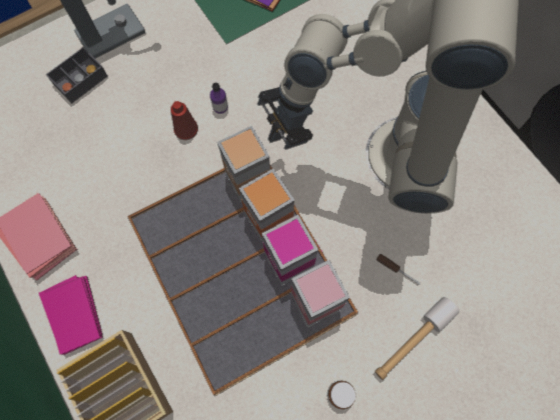

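The fingers are upright at about (285,135), just short of tin 4, with nothing touched. Force noise is about 0.5 N. Now I'll nudge tin 4.

```bash
cat >> h.py <<'E'
def push(arm,n=6):
    f=[]
    for _ in range(n): f.append(arm.current_force()); arm.sleep(.015)
    return -np.mean(f,0)@U
def nudge(arm,i,start=.012,end=-.014,step=.002,z=.215):
    arm.move_l(face(i,start,z),feed=.1)
    f0=push(arm,10);b=start;L=[]
    while b>end:
        b-=step; arm.move_l(face(i,b,z),feed=.03); f=push(arm)-f0
        L.append((round(b*1000,1),round(float(f),2)))
        if f>2.5: break
    print(i,"bias",round(float(f0),2),L,"t",arm.current_t())
    return L[-1][1]
E
python3 - <<'E'
from rig import arm
from h import *
nudge(arm,4)
arm.move_l(face(4,.03,.215),feed=.1); print(arm.current_t())
E
```

```text
4 bias 0.42 [(10.0, -0.81), (8.0, -0.29), (6.0, -0.46), (4.0, -0.48), (2.0, -0.37), (0.0, 3.6)] t 7.3417
7.7917
```

Tin 4 is full: it resisted with 3.6 N and didn't move. On to tins 3, 2 and 1.

```bash
python3 - <<'E'
from rig import arm
from h import *
R=tool(20)
for i in (3,2,1):
    arm.move_to(face(i,.05,.215),R)
    f=nudge(arm,i,start=.008)
    arm.move_l(face(i,.03,.215),feed=.1)
    if f<2.5: break
cv2.imwrite("pics/b.png",arm.snapshot("scene")[:,:,::-1])
print(arm.current_t())
E
```

```text
3 bias -0.06 [(6.0, -0.17), (4.0, 0.04), (2.0, 0.08), (0.0, 0.9), (-2.0, 1.38), (-4.0, 1.26), (-6.0, 0.98), (-8.0, 1.08), (-10.0, 1.01), (-12.0, 0.91), (-14.0, 1.11)] t 13.0833
13.725
```

View pics/b.png

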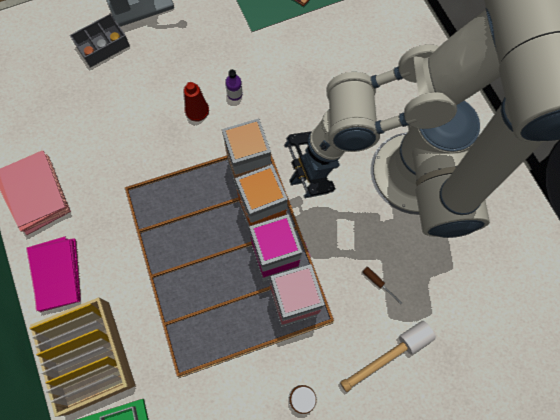

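Tin 3 is the empty one: a steady 1 N over 14 mm of travel. It looks about 3° off its lane, so I'll measure the lane line and the tin's pose accurately.

```bash
python3 - <<'E'
from rig import arm
from h import *
np.set_printoptions(precision=1,suppress=True)
for n,f in (("scene","b"),("side","side0")):
    c=arm.get_calibration(n)
    im=cv2.imread(f"pics/{f}.png")[:,:,::-1].copy()
    hsv=cv2.cvtColor(im,cv2.COLOR_RGB2HSV)
    m=(hsv[...,0]<18)&(hsv[...,1]>110)&(hsv[...,2]>70)
    ys,xs=np.nonzero(m)
    P=np.array([ray(c,q,.029) for q in zip(xs,ys)])*1000
    lo=P@U;la=P@V
    ok=(lo>650)&(lo<880)
    P,lo,la=P[ok],lo[ok],la[ok]
    h,e=np.histogram(la,bins=np.arange(-350,450,6))
    print(n,[(int(e[k]),int(h[k])) for k in range(len(h)) if h[k]>30])
    for g in (-230,-80,70,220,370):
        s=abs(la-g)<40
        # take dense cluster
        if s.sum()<30: continue
        med=np.median(la[s]); s&=abs(la-med)<10
        k=np.polyfit(lo[s],la[s],1); print(" strip lat",med,"slope deg",np.degrees(np.arctan(k[0])),"lat@520,800",np.polyval(k,[520,800]),s.sum())
for i in TIN: print(i,np.array(TIN[i])*1000@V[:2],np.array(TIN[i])*1000@U[:2])
im=cv2.imread("pics/b.png")[:,:,::-1].copy()
for r in lids(arm,"scene",im,[(246,138),(262,189)]): print(r)
E
```

```text
scene [(-242, 103), (-236, 33), (-92, 134), (-86, 31), (58, 145), (64, 35), (208, 162), (214, 40), (352, 32), (358, 174), (364, 74)]
 strip lat -237.59932712863298 slope deg 0.17665477640993404 lat@520,800 [-238.1 -237.3] 141
 strip lat -88.42017950541248 slope deg 0.07955013562955779 lat@520,800 [-88.7 -88.3] 170
 strip lat 61.627434753179884 slope deg 0.06617582024865785 lat@520,800 [61.2 61.5] 204
 strip lat 211.34266192970642 slope deg 0.12047453001570871 lat@520,800 [210.9 211.5] 224
 strip lat 361.68835131735716 slope deg 0.04866616880736197 lat@520,800 [361.5 361.8] 280
side [(-242, 123), (-98, 40), (-92, 126), (52, 50), (58, 126), (202, 58), (208, 126), (352, 73), (358, 125)]
 strip lat -239.97407521295312 slope deg 0.09925649853397199 lat@520,800 [-240.2 -239.7] 139
 strip lat -90.13009150180034 slope deg 0.1998571811123549 lat@520,800 [-91. -90.] 166
 strip lat 59.53962915699732 slope deg 0.21858518361278811 lat@520,800 [58.6 59.6] 176
 strip lat 209.25759391437856 slope deg 0.07504260329791036 lat@520,800 [208.9 209.3] 184
 strip lat 358.92789708120745 slope deg 0.1231171452037796 lat@520,800 [358.4 359. ] 198
4 -170.61607726715056 515.083880720383
3 -18.965827383704948 521.8115631065026
2 128.87345048976024 531.5915384567961
1 275.5446935838469 523.3092411163632
(array([ 501.4, -201.6]), array([91.5, 91.1]), 85.14787292480469)
(array([518.1, -51.1]), array([91.5, 90.6]), 89.6258544921875)
```

The lane centre is at lateral −14 mm. Tin 3 sits 5 mm to its right, turned 3.2° left. Lying down, its left far corner should land about 66 mm from the centre, inside the 71 mm half width. Pushing it over slowly.

```bash
python3 - <<'E'
from rig import arm
from h import *
d=V*.003
for b in (.005,-.03,-.06,-.08,-.095,-.105,-.115,-.125,-.135):
    arm.move_l(face(3,b,.218)+d,feed=.07)
    f=push(arm,4); print(b,round(float(f),2),end="; ")
    if b==-.06: cv2.imwrite("pics/c0.png",arm.snapshot("side")[:,:,::-1])
    if b<-.08 and f<-.5+0: pass
arm.sleep(.5)
print(arm.current_t())
cv2.imwrite("pics/c.png",arm.snapshot("scene")[:,:,::-1])
E
```

```text
0.005 0.31; -0.03 0.4; -0.06 0.49; -0.08 0.42; -0.095 0.33; -0.105 0.55; -0.115 -0.1; -0.125 -0.24; -0.135 0.52; 18.575
```

View pics/c.png

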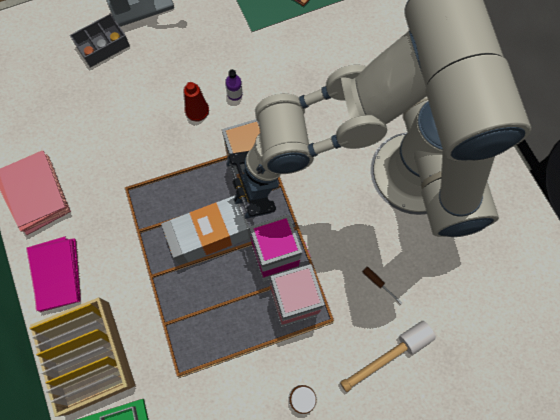

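Tin 3 has fallen with its lid towards the far end at about (168,235). I'll retreat and measure.

```bash
python3 - <<'E'
from rig import arm
from h import *
arm.move_l(face(3,.05,.32),feed=.25)
arm.move_to(np.array([.33,-.2,.34]),tool(20))
for n in("scene","side"):
    im=arm.snapshot(n);cv2.imwrite(f"pics/d_{n}.png",im[:,:,::-1])
    cv2.imwrite(f"pics/dz_{n}.png",cv2.resize(im[110:390,110:370],None,fx=2.1,fy=2.1,interpolation=2)[:,:,::-1])
print(arm.current_t())
E
```

```text
20.6667
```

View pics/dz_scene.png

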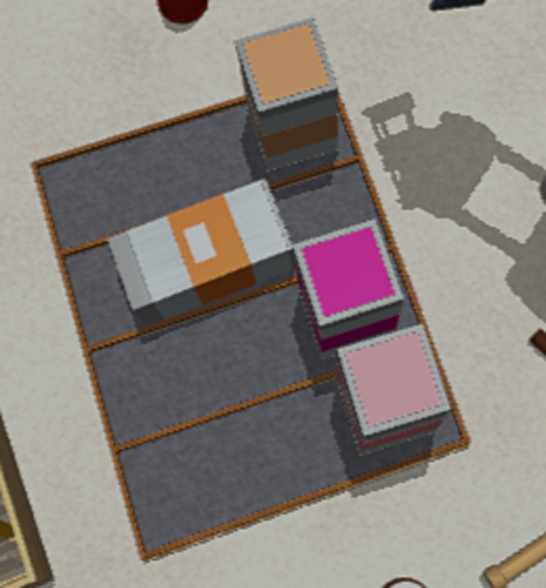

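View pics/dz_side.png

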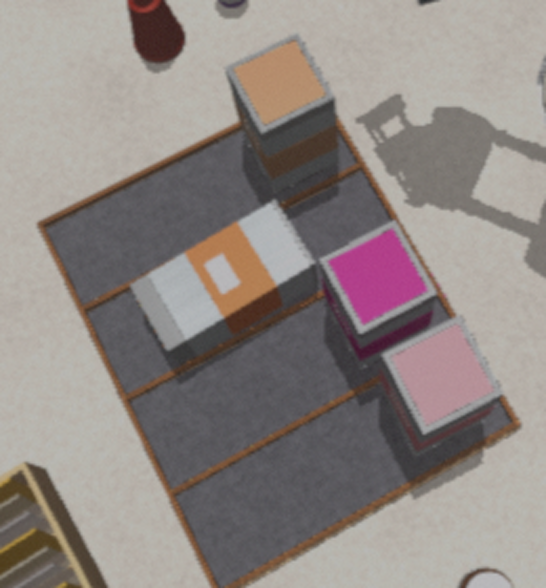

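```bash
python3 - <<'E'
from rig import arm
from h import *
np.set_printoptions(precision=1,suppress=True)
for n,q in(("scene",[(109,236),(265,181),(294,249),(135,310)]),("side",[(132,282),(276,202),(317,264),(171,349)])):
    c=arm.get_calibration(n)
    P=np.array([ray(c,np.array(a)/2.1+110,.125) for a in q])*1000
    A=np.column_stack([P@U,P@V]); print(n,A.tolist() and A, "len",np.linalg.norm(A[0]-A[1]),np.linalg.norm(A[2]-A[3]),"wid",np.linalg.norm(A[0]-A[3]),np.linalg.norm(A[1]-A[2]))
im=cv2.imread("pics/d_scene.png")[:,:,::-1].copy()
for t,r in zip("421",lids(arm,"scene",im,[(246,138),(275,239),(297,291)])): print(t,r)
E
```

```text
scene [[814.1 -55.3]
 [584.3 -61.9]
 [577.1  46.3]
 [808.7  57.7]] len 229.88222101349794 231.85708380101025 wid 113.17185804239357 108.47593637041285
side [[816.  -56.9]
 [587.7 -64.7]
 [579.9  43.9]
 [809.4  53.9]] len 228.47429886150823 229.72239200505888 wid 111.06413517376293 108.90246236506466
4 (array([ 501.2, -201.6]), array([91.8, 91.1]), 85.37201690673828)
2 (array([536.9,  95.6]), array([90.2, 89.7]), 85.51191711425781)
1 (array([539.2, 242.3]), array([93. , 92.5]), 84.24866485595703)
```

```bash
python3 - <<'E'
import cv2,numpy as np
a=cv2.imread("pics/d_scene.png")[205:275,140:260];b=cv2.imread("pics/d_side.png")[215:305,160:280]
a=cv2.resize(a,None,fx=6,fy=6,interpolation=2)[:,:,:];cv2.imwrite("pics/e1.png",a)
cv2.imwrite("pics/e2.png",cv2.resize(b,None,fx=6,fy=6,interpolation=2))
E
```

```text
(no output)
```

View pics/e1.png

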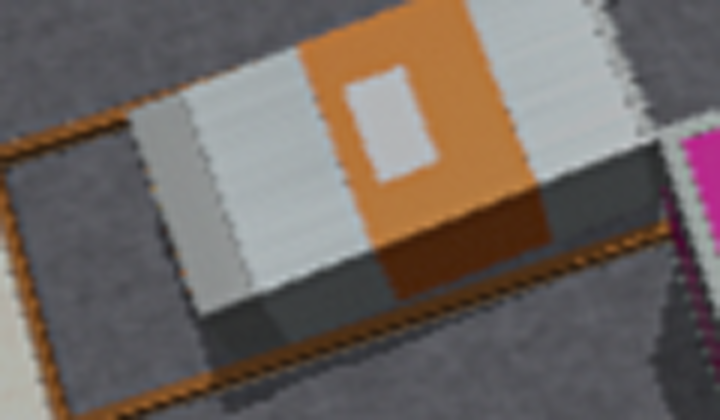

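View pics/e2.png

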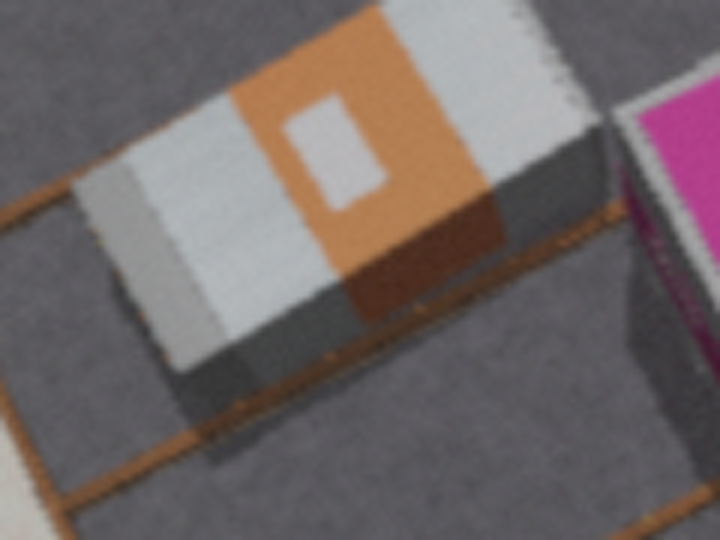

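Both views show the left strip unbroken along the tin's base, from about (215,375) to (665,230) in the first crop. So the tin lies on the felt inside lane 3 and isn't riding on the strip. The other three tins haven't moved, so I'm handing the job in.

```bash
python3 - <<'E'
from rig import arm
print(arm.current_t(),arm.current_force());arm.sign_off()
E
```

```text
20.6667 [ 0.02754847 -0.16453547  0.40785386]
the job is handed in; nothing more can be done
```

Tin 3 (orange) is the empty one. It now lies flat in lane 3 with its lid towards the far end, and I handed the job in at about 21 s.

- **Feeling for it:** I nudged two tins about 200 mm above the felt. Tin 4 pushed back with 3.6 N without moving, so it is full. Tin 3 gave way at a steady 1 N over 14 mm. I did not nudge tins 1 and 2, because only one tin is empty and tin 3's reading was clear.
- **Where it lies:** The tin lies about 9 mm left of the lane's centre and is turned about 2°. Measured to the strip's inner face, its left far corner came out 2 mm clear in one view and level with it (within measurement error) in the other. The strip is visible unbroken along the tin's base in both views, so the tin is inside the lane and resting on the felt. I left it there rather than risk reaching past tin 2 to straighten it.
- **Everything else:** The lids of tins 1, 2 and 4 measured within 1 mm of where they started. I did not measure the other things on the bench again, but the arm never went near them at their height. The arm was clear of everything at hand-in.

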